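Empty the mounting press's tip-out catch tray into a tote

TASK

Four finished resin mounts lie in the hinged catch tray in front of the mounting press. Bring the grey tote under the tray's open spout end, then lift the tray by its bar handle to tip all four mounts into the tote, and swing the tray back down fully onto its rest. Spill none on the bench, leave the tote standing flat on the bench, and do not disturb the eyepiece, the lens or the flask.

Things in the scene. Friction and masses are not known exactly. Their poses are not given: they have to be found in the camera images.
- tray (a joint): Tilt of the catch tray about its shaft, rad: 0 = down and level on its rest, grows as the handle end is lifted, stop at 1.2. A little friction; let go, the tray sinks back down by its weight. The tray hangs on the press (white housing 260 mm wide, 320 high) with its middle line 120 mm in front of the press's face. Mounts start to slide out somewhere between 0.4 and 0.7, depending on friction.
- tray_hinge (a point): Point on the hinge axis at mid-width of the tray, 85 mm above the bench. Axes are the tray's: x along the hinge shaft (parallel to the press's x), y from the handle to the spout, z up from the tray floor. The shaft's sleeves reach down to 77 mm above the bench; below them the bench is free for the tote.
- tray_lip (a point): Middle of the edge of the open spout end, on the tray floor (95 mm above the bench), 8 mm past the hinge axis to +y. The tray is 120 mm wide outside, 114 inside; its floor runs 165 mm from here to the handle end; side and end walls stand 28 mm above the floor, with none at the spout end.
- tray_handle (a point): Middle of the bar handle at the tray's free end: round bar 10 mm thick, 70 mm long, parallel to the hinge axis and 205 mm from it, held by an arm at each end, 45 mm clear of the tray's end wall; bar centre 105 mm above the bench when down. Turns with the tray.
- tote: Open grey plastic tote, loose, about 0.35 kg: 200 (its x) x 170 (its y) x 65 mm high outside, floor 4 mm thick, walls 4 mm with a 10 x 10 mm rim bead round the top, opening 180 x 150 mm. Origin at the centre of its underside. Starts to the front left of the tray with its y axis within 0.5 rad of world y.
- mount_0: Finished resin mount: black disc 30 mm in diameter, 20 mm high, small steel square in its top face; starts flat on the tray floor. Origin at its centre.
- mount_1: Finished resin mount: black disc 30 mm in diameter, 20 mm high, small steel square in its top face; starts flat on the tray floor. Origin at its centre.
- mount_2: Finished resin mount: black disc 30 mm in diameter, 20 mm high, small steel square in its top face; starts flat on the tray floor. Origin at its centre.
- mount_3: Finished resin mount: black disc 30 mm in diameter, 20 mm high, small steel square in its top face; starts flat on the tray floor. Origin at its centre.
- eyepiece: Bystander: black microscope eyepiece, 38 mm wide, 47 mm high, upright. Origin under its centre.
- lens: Bystander: black ring-mounted lens, 49 mm wide, 17 mm high, lying flat. Origin under its centre.
- conical_flask: Bystander: small clear conical flask, 51 mm wide, 84 mm high. Origin under its centre.
Mind the look-alikes: they are no part of the job. What is shaped like the mount_1 but orange is not meant.

How it is judged:
By the outcome, as a careful person would: the job done as asked, in the order asked, and still so for the second after the job is handed in, with the robot touching nothing.
It also fails if it takes over 67 s, if anything falls off the work surface, if the arm or the gripper's body presses on something with over 40 N, if the wrist force passes 120 N, or if a joint passes its speed limit or range.

ROBOT

A 7-joint arm with a two-finger parallel gripper is mounted at the origin on a cart in front of the work surface, level with it; the furniture and walls round the work are solid. World frame = base frame: x ahead of the robot, y to its left, z up, the work surface at z = 0. Lengths are in mm, angles in rad, forces in N, time in s.
With the tool pointing down it reaches from about 400 to 850 mm from the base axis. Payload 10.4 kg.
Tool frame: the origin (TCP) lies midway between the tips of the shut fingers; the grasp point (between the pads) lies 19 mm behind it; z points along the fingers, y is the line along which they close (so a half turn about z gives the same grasp; the last joint's range is limited). The gripper opens to 87 mm and grips with 3 to 60 N. Pads are 19 mm wide; open, the fingers measure 117 mm over their backs; the gripper's body (75 mm by 190 mm) begins 51 mm behind the grasp point.
Start: joints at [-0.023, 0.332, -0.065, 1.46, 0.022, 1.35, -0.088], TCP at [625.022, 0.018, 222.576] pointing down, gripper open.
Joint ranges: [-2.6, 2.6], [-0.5, 2.12], [-1.47, 1.34], [0.16, 2.42], [-1.27, 4.41], [0.06, 2.06], [-2.6, 2.6]. Speed limits (rad/s): [2.22, 2.22, 2.79, 2.79, 3.14, 3.14, 3.14].

INTERFACE

Orientations are given as a rotation vector (axis times angle).
In Python, from station import r, eyes, order gives the robot as it stands.
- The arm moves only by the tool jog_arm, never from a script. Its argument "motion" is a list that holds one entry, the list of rows, each a list of 7 numbers: the shift along the tool's x, y, z in m, then the turn, a rotation vector about the tool's x, y, z in degrees, then the opening, from 0 (shut) to 1 (fully open). In form: [[[dx, dy, dz, rx, ry, rz, grip], ...]]. A call has exactly 5 rows; each row is the pose to reach, as a shift and turn from the pose commanded when the call began, along the tool's axes at that moment; what a row does not reach only later rows make up. A row lasts 1/12 s, in which the tool goes at most 41.7 mm and 7.16 degrees, less where a joint would pass 70% of its speed; a pose out of reach is approached as far as the arm can. A call with a gripper value outside its range is refused whole. The fingers move at their own pace and stop on an object; "force" is the grip in N (left out, the last holds). Time passes only in rows, so rows that repeat a pose let the fingers close, or fill a call up. It gives the time, the measured TCP pose, the force, the opening and the grip force at its end, in the units of the state.
- r.observe(): the state, without advancing time (a new reading comes with each control period).
- eyes.snapshot(name): name is "scene" or "side" or "wrist"; returns the picture (480x640x3 uint8, red, green, blue); there is no depth.
- eyes.get_calibration(name): a dict with "intrinsics" (3x3 intrinsics, pixels), "R" (3x3) and "t" (3): a world point X has camera coordinates R X + t. Camera axes: x right, y down, z forward; pixel columns grow to the right and rows downward; lengths in mm; the calibration is good to about 2 mm. A picture is of the moment at which its call begins: read the wrist's pose just before it. get_calibration takes no time and is no camera call; for the wrist camera it gives the pose at the moment of the call.
- order.sign_off(): hands the job in; it is judged then, once.
The state is a dict: "t": time; "joint_positions": joint angles; "joint_vel": joint speeds; "tau": joint torques, N m; "eef_pos": TCP position; "tcp_rot": TCP orientation; "wrist_force": force on the tool from outside, world axes, zero at the start; "torque": the same for the moment, N m; "gripper_width": finger opening in mm; "finger_force": force on a finger pad.
Only numpy, scipy, OpenCV 4.12 (cv2) and the standard library are available. Lean on these libraries where they do the work, as an engineer would, in place of code of your own. Each camera call takes 0.05 s, during which the arm holds its last target. There are 200 camera calls.

## Working session

There is one attempt and no reset: what is moved stays moved. The work goes in short steps, Python scripts to look and compute and a tool call to move; the robot and the scene stay as the last step left them, time stands still between calls to the robot, and variables do not carry over. Pictures are saved under pics/ and viewed, at most 10 in all, crops included, and the job is handed in when it is done.

Besides the shell and the picture viewer there is one more tool, called after "Call:" as a command line: name --argument value ..., lists and objects as JSON in quotes. jog_arm: Moves the arm, as the interface text tells. Its arguments: {"type":"object","properties":{"motion":{"type":"array","items":{"type":"array","items":{"type":"array","items":{"type":"number"}}}},"force":{"type":"number"}},"required":["motion"]}

```bash
mkdir -p pics
python3 - <<'E'
from station import r,eyes,order
import cv2
s=r.observe();print({k:(v.tolist() if hasattr(v,'tolist') else v) for k,v in s.items()})
for n in ("scene","side"):
    c=eyes.get_calibration(n);print(n,c)
    cv2.imwrite(f"pics/{n}0.png",eyes.snapshot(n)[:,:,::-1])
E
```

```text
{'t': 0.0, 'joint_positions': [-0.022601130685912612, 0.3328736716358851, -0.06471126117681701, 1.4609582122345441, 0.021605216708094562, 1.3499081062489788, -0.08848510556497438], 'joint_vel': [-0.001358233974850507, -0.00010234361568093426, -0.0002099862642416423, -0.0024879668761019517, -0.0012905174230223389, 0.0012222207010725947, 1.911104534234834e-06], 'tau': [-0.00012052047168253921, -62.32459545135498, 0.024419096298515797, -38.989126682281494, -0.061398460529744625, 0.03978919121436775, 0.0001870852520369226], 'eef_pos': [624.6008035841035, -0.0011081739656218393, 221.7447875467205], 'tcp_rot': [-2.2206965723088565, -2.2208057507228482, 0.0016874120777915086], 'wrist_force': [-0.5872517939778993, -0.04020665435402787, 0.02336893256779719], 'torque': [0.028333176931529664, -0.04821087886082166, -0.03396176290650325], 'finger_force': 0.0, 'gripper_width': 86.9191011437758}
scene {'intrinsics': array([[479.01522757,   0.        , 318.07275801],
       [  0.        , 479.01522757, 239.03590834],
       [  0.        ,   0.        ,   1.        ]]), 'R': array([[ 0.80321505, -0.59568755,  0.00138545],
       [-0.42328865, -0.57238865, -0.70228054],
       [ 0.41913279,  0.56349585, -0.71189896]]), 't': array([-455.41991326,  292.79315259,  907.99784806])}
side {'intrinsics': array([[492.53720493,   0.        , 316.59735236],
       [  0.        , 492.53720493, 247.32715051],
       [  0.        ,   0.        ,   1.        ]]), 'R': array([[ 0.97062369, -0.24044199, -0.0087923 ],
       [-0.15389545, -0.59233033, -0.79086091],
       [ 0.18494822,  0.76898143, -0.61193277]]), 't': array([-538.67917037,  151.15056462, 1392.48272114])}
```

View pics/scene0.png

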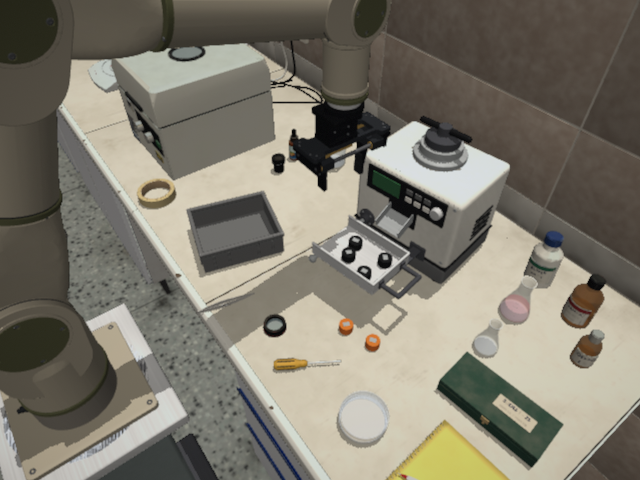

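View pics/side0.png

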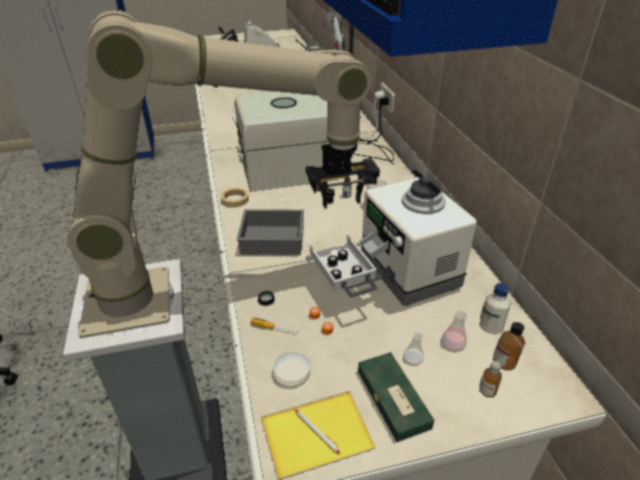

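The scene view shows the tote around (235,230), the tray around (365,255), its handle bar around (405,285) and the spout end at about (330,245). The eyepiece is at (278,162), the lens at (275,325) and the flask probably at (487,340). I'll zoom in for corner pixels.

```bash
cat > h.py <<'E'
import numpy as np,cv2
from station import r,eyes,order
def ray(n,uv,z,c=None):
    c=c or eyes.get_calibration(n);K,R,t=c['intrinsics'],c['R'],c['t']
    o=-R.T@t;d=R.T@np.linalg.solve(K,[uv[0],uv[1],1.]);return o+d*(z-o[2])/d[2]
def proj(n,X):
    c=eyes.get_calibration(n);p=c['intrinsics']@(c['R']@np.array(X,float)+c['t']);return p[:2]/p[2]
def tri(uv1,uv2,n1='scene',n2='side'):
    A=[];
    for n,uv in((n1,uv1),(n2,uv2)):
        c=eyes.get_calibration(n);P=c['intrinsics']@np.c_[c['R'],c['t']]
        A+=[uv[0]*P[2]-P[0],uv[1]*P[2]-P[1]]
    X=np.linalg.svd(np.array(A))[2][-1];return X[:3]/X[3]
E
python3 -c "
import cv2
a=cv2.imread('pics/scene0.png')[180:310,180:430];b=cv2.imread('pics/side0.png')[195:330,225:425]
cv2.imwrite('pics/s1.png',cv2.resize(a,None,fx=3.2,fy=3.2,interpolation=2))
cv2.imwrite('pics/s2.png',cv2.resize(b,None,fx=4,fy=4,interpolation=2))"
```

```text
(no output)
```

View pics/s1.png

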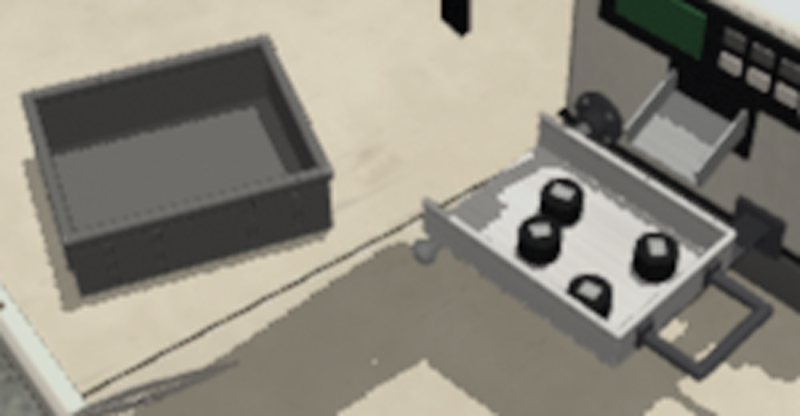

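View pics/s2.png

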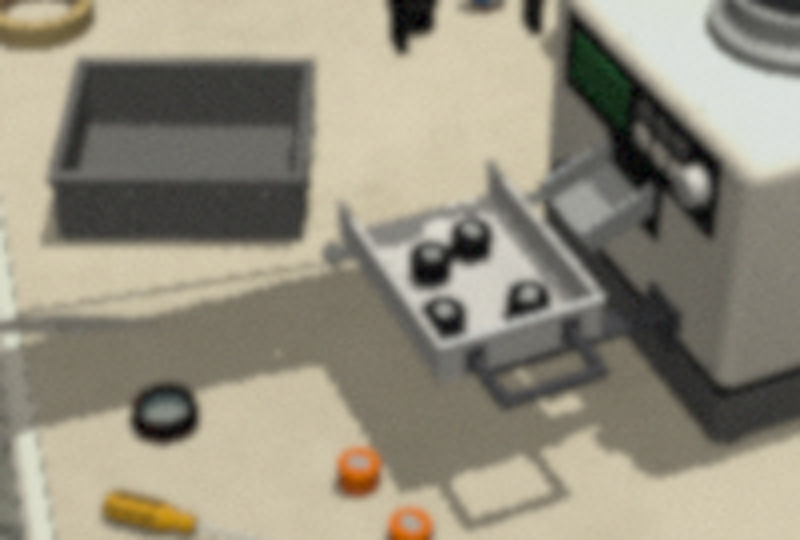

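Crop pixels I read off:
- **s1 (scene):** tote rim corners (25,95), (268,38), (330,173), (68,240). Tray rim corners (427,203), (545,117), (735,235), (622,338). Bar ends (770,310), (698,373).
- **s2 (side):** tote rim (80,62), (313,62), (305,180), (52,178). Tray rim (343,208), (492,165), (604,297), (440,350). Bar (604,370), (508,402).

Run:
```python
from h import *
np.set_printoptions(precision=1,suppress=True)
A=np.array([(25,95),(268,38),(330,173),(68,240),(427,203),(545,117),(735,235),(622,338),(770,310),(698,373)])/3.2+[180,180]
B=np.array([(80,62),(313,62),(305,180),(52,178),(343,208),(492,165),(604,297),(440,350),(604,370),(508,402)])/4+[225,195]
zs=[65]*4+[123]*4+[107]*2
P=[]
for a,b,z in zip(A,B,zs):
    p,q=ray('scene',a,z),ray('side',b,z);P.append((p+q)/2);print(p[:2],q[:2],tri(a,b))
P=np.array(P)
for s in(P[:4],P[4:8]):
    print('c',s.mean(0),'edges',[(np.linalg.norm(s[i-3]-s[i]).round(1),np.degrees(np.arctan2(*(s[i-3]-s[i])[1::-1])).round(1)) for i in range(4)])
print('bar',P[8:].mean(0))
for n,uv in (('eyepiece',(278,171)),('lens',(275,328)),('flask',(486,352))):print(n,ray('scene',uv,0))
```

```text
[375.9 279.8] [379.1 276.3] [380.  292.6  54.1]
[562.1 226.8] [566.3 227.3] [567.4 235.8  58. ]
[517.   69.7] [524.6  69.9] [525.8  82.7  52.9]
[333.1 123.1] [337.6 121.1] [337.3 134.5  54.1]
[523.  -42.5] [528.1 -44.7] [530.  -33.5 113. ]
[639.1 -23.9] [643.8 -22.4] [644.3 -18.6 118.4]
[ 666.8 -184.8] [ 672.9 -181.7] [ 672.1 -181.   119.9]
[ 551.  -205.8] [ 553.9 -205.1] [ 553.7 -203.6  120.6]
[ 651.2 -235.5] [ 656.  -232.9] [ 654.9 -233.1  105.2]
[ 579.9 -245.1] [ 587.3 -246.1] [ 588.6 -238.8   97.4]
c [449.5 174.2  65. ] edges [(np.float64(193.5), np.float64(-15.3)), (np.float64(163.2), np.float64(-105.4)), (np.float64(192.7), np.float64(164.2)), (np.float64(161.5), np.float64(74.9))]
c [ 597.3 -113.9  123. ] edges [(np.float64(117.6), np.float64(10.0)), (np.float64(162.6), np.float64(-79.9)), (np.float64(119.5), np.float64(-169.3)), (np.float64(164.1), np.float64(99.4))]
bar [ 618.6 -239.9  107. ]
eyepiece [683. 352.   0.]
lens [380.7 -98.4   0. ]
flask [ 693.4 -401.8    0. ]
```

Call:
jog_arm --motion '[[[0.023,-0.026,0,0,0,0,1],[0.046,-0.052,0,0,0,0,1],[0.069,-0.078,0,0,0,0,1],[0.092,-0.104,0,0,0,0,1],[0.115,-0.13,0,0,0,0,1]]]'

```text
t: 0.52
eef_pos: [493.4, 115.8, 222.2]
tcp_rot: [-2.222, -2.221, 0.001]
wrist_force: [0.6, 0.4, 1.5]
gripper_width: 87.1
finger_force: 0.0
```

Call:
jog_arm --motion '[[[0.023,-0.026,0.015,0,0,3,1],[0.046,-0.052,0.03,0,0,6,1],[0.069,-0.078,0.045,0,0,9,1],[0.092,-0.104,0.06,0,0,12,1],[0.114,-0.129,0.08,0,0,15.4,1]]]'

```text
t: 0.93
eef_pos: [364.8, 230.1, 142.5]
tcp_rot: [2.501, 1.901, 0.002]
wrist_force: [0.4, 0.9, -1.1]
gripper_width: 87.1
finger_force: 0.0
```

Call:
jog_arm --motion '[[[0,0,0,0,0,0,1],[0,0,0,0,0,0,1],[0,0,0,0,0,0,1],[0,0,0,0,0,0,1],[0,0,0,0,0,0,1]]]'

```text
t: 1.35
eef_pos: [367.1, 228.4, 143.0]
tcp_rot: [2.5, 1.902, 0.001]
wrist_force: [-0.4, -0.6, -0.3]
gripper_width: 86.9
finger_force: 0.0
```

Run:
```python
from h import *
import cv2
s=r.observe();print(s['t'],s['eef_pos'],s['tcp_rot'],s['joint_positions'])
im=eyes.snapshot('wrist');cv2.imwrite('pics/w1.png',im[:,:,::-1])
for p in((366,228,65),(337,121,65),(377,278,65)):print(proj('wrist',p))
```

```text
1.35 [367.06155612 228.43109823 143.01063593] [2.50045685e+00 1.90179075e+00 1.30192801e-03] [-0.3241067  -0.01137285 -0.33360015  2.0288861  -0.00403506  1.12262742
 -0.92626517]
[318.67004049 253.73122395]
[319.36911733 404.21388304]
[314.17400364 171.84946518]
```

View pics/w1.png

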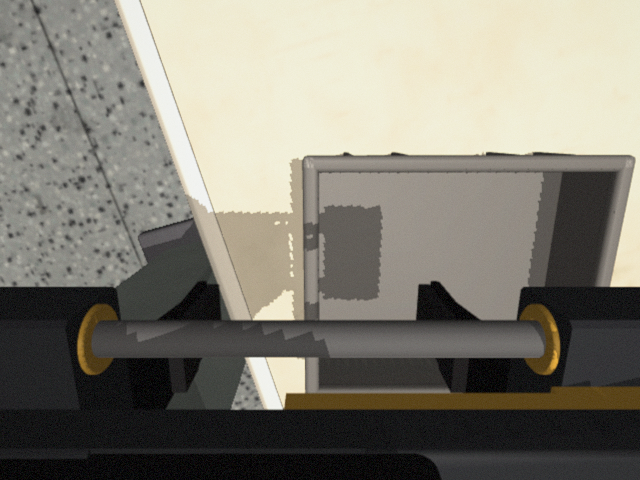

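The wrist view shows the tote square to the tool. Its left rim is at columns 303–318, the top edge at row 155 (right end 634), and the lower outer edge near row 393. I'll refine the tote pose from these.

Run:
```python
from h import *
np.set_printoptions(precision=1,suppress=True)
a,b,c=[ray('wrist',u,65) for u in((303,155),(634,155),(304,393))]
print(a,b,c,np.linalg.norm(b-a),np.linalg.norm(c-a),np.degrees(np.arctan2(*(b-a)[1::-1])))
x=(b-a)/np.linalg.norm(b-a);y=np.array([-x[1],x[0],0]);print('centre',a+100*x-85*y, (a+b)/2-85*y)
```

```text
[373.3 289.2  65. ] [562.2 237.1  65. ] [329.1 132.7  65. ] 195.9634783031512 162.6838568273344 -15.438142367523527
centre [447.  180.7  65. ] [445.1 181.2  65. ]
```

Call:
jog_arm --motion '[[[0,-0.004,0.022,0,0,0,1],[0,-0.004,0.045,0,0,0,1],[0,-0.004,0.068,0,0,0,1],[0,-0.004,0.09,0,0,0,1],[0,-0.004,0.103,0,0,0,1]]]'

```text
t: 1.82
eef_pos: [361.9, 229.2, 37.7]
tcp_rot: [-2.5, -1.903, 0.003]
wrist_force: [-0.9, 0.1, -0.2]
gripper_width: 86.9
finger_force: 0.0
```

Call:
jog_arm --motion '[[[0,0,0,0,0,0,0.6],[0,0,0,0,0,0,0.4],[0,0,0,0,0,0,0.2],[0,0,0,0,0,0,0],[0,0,0,0,0,0,0]]]' --force 40

```text
t: 2.23
eef_pos: [362.9, 230.4, 40.6]
tcp_rot: [2.499, 1.903, 0.003]
wrist_force: [-0.1, 0.4, 0.1]
gripper_width: 61.5
finger_force: 0.0
```

Call:
jog_arm --motion '[[[0,0,0,0,0,0,0],[0,0,0,0,0,0,0],[0,0,0,0,0,0,0],[0,0,0,0,0,0,0],[0,0,0,0,0,0,0]]]' --force 40

```text
t: 2.65
eef_pos: [362.2, 230.1, 39.6]
tcp_rot: [2.499, 1.904, 0.0]
wrist_force: [-0.0, 0.2, 0.0]
gripper_width: 27.9
finger_force: 0.0
```

Call:
jog_arm --motion '[[[0,0,0,0,0,0,0],[0,0,0,0,0,0,0],[0,0,0,0,0,0,0],[0,0,0,0,0,0,0],[0,0,0,0,0,0,0]]]' --force 40

```text
t: 3.07
eef_pos: [362.2, 230.1, 39.5]
tcp_rot: [2.499, 1.904, 0.0]
wrist_force: [1.0, -0.5, 0.2]
gripper_width: 9.8
finger_force: 40.0
```

Call:
jog_arm --motion '[[[0,0,0,0,0,0,0],[0,0,0,0,0,0,0],[0,0,0,0,0,0,0],[0,0,0,0,0,0,0],[0,0,0,0,0,0,0]]]' --force 40

```text
t: 3.48
eef_pos: [362.2, 230.1, 39.5]
tcp_rot: [2.499, 1.904, 0.0]
wrist_force: [1.3, -0.1, 0.2]
gripper_width: 9.2
finger_force: 40.0
```

Call:
jog_arm --motion '[[[-0.015,0.013,0,0,0,0,0],[-0.034,0.029,0,0,0,0,0],[-0.055,0.047,0,0,0,0,0],[-0.075,0.064,0,0,0,0,0],[-0.09,0.077,0,0,0,0,0]]]' --force 50

```text
t: 3.9
eef_pos: [412.8, 121.4, 39.5]
tcp_rot: [-2.499, -1.903, 0.0]
wrist_force: [-0.3, 3.0, -0.6]
gripper_width: 9.1
finger_force: 50.0
```

Call:
jog_arm --motion '[[[0,0,0,0,0,-3,0],[0,0,0,0,0,-6,0],[0,0,0,0,0,-9,0],[0,0,0,0,0,-12,0],[0,0,0,0,0,-14,0]]]'

```text
t: 4.32
eef_pos: [412.3, 122.4, 39.5]
tcp_rot: [-2.246, -2.196, 0.001]
wrist_force: [-0.3, -2.7, 0.9]
gripper_width: 8.7
finger_force: 50.3
```

Call:
jog_arm --motion '[[[0,0,0,0,0,-3,0],[0,0,0,0,0,-6,0],[0,0,0,0,0,-9,0],[0,0,0,0,0,-11.6,0],[0,0,0,0,0,-11.6,0]]]'

```text
t: 4.73
eef_pos: [412.4, 122.4, 39.6]
tcp_rot: [2.013, 2.411, -0.001]
wrist_force: [-0.2, -2.0, 0.8]
gripper_width: 9.1
finger_force: 50.0
```

Run:
```python
from h import *
s=r.observe();print(s['t'],s['eef_pos'],s['tcp_rot'],s['wrist_force'],s['joint_positions'])
a=eyes.snapshot('scene');cv2.imwrite('pics/s3.png',cv2.resize(a[130:330,160:460,::-1],None,fx=2.6,fy=2.6,interpolation=2))
```

```text
4.7333 [412.41446069 122.42867207  39.5552141 ] [ 2.01348523e+00  2.41148495e+00 -7.91243663e-04] [-0.15994848 -2.03977305  0.84105822] [-0.14541616  0.12613176 -0.26008172  2.13698159  0.04219926  0.88354839
 -0.2509126 ]
```

View pics/s3.png

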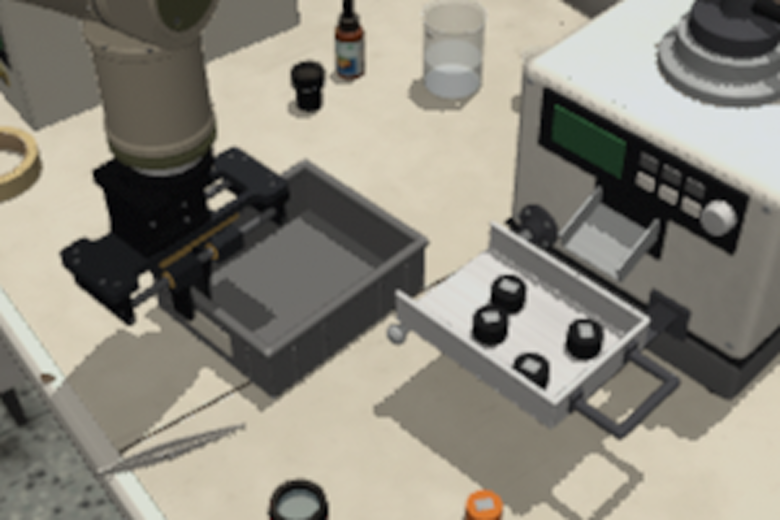

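Tote held and square to the tray. Its rim corners in the crop are at (307,165), (427,242) and (268,350). I'll check these against the predicted centre.

Run:
```python
from h import *
np.set_printoptions(precision=1,suppress=True)
a,b,c=[ray('scene',np.array(u)/2.6+[160,130],65) for u in((307,165),(427,242),(268,350))]
print(a,b,c,(a+c)/2,np.linalg.norm(a-b),np.linalg.norm(b-c),np.degrees(np.arctan2(*(b-c)[1::-1])))
```

```text
[588.1 199.8  65. ] [616.6  42.4  65. ] [428.9  16.5  65. ] [508.5 108.2  65. ] 159.95252971396187 189.44528467616487 7.838522695663258
```

Call:
jog_arm --motion '[[[-0.012,0.003,0,0,0,0,0],[-0.026,0.007,0,0,0,0,0],[-0.042,0.011,0,0,0,0,0],[-0.058,0.016,0,0,0,0,0],[-0.072,0.02,0,0,0,0,0]]]'

```text
t: 5.2
eef_pos: [445.1, 55.6, 39.5]
tcp_rot: [-2.016, -2.409, -0.001]
wrist_force: [-1.5, 3.5, 0.5]
gripper_width: 9.4
finger_force: 50.1
```

Call:
jog_arm --motion '[[[-0.015,0.004,0,0,0,0,0],[-0.03,0.008,0,0,0,0,0],[-0.042,0.011,0,0,0,0,0],[-0.05,0.013,0,0,0,0,0],[-0.05,0.013,0,0,0,0,0]]]'

```text
t: 5.62
eef_pos: [467.2, 7.6, 39.6]
tcp_rot: [2.018, 2.407, 0.0]
wrist_force: [1.2, -1.3, -0.9]
gripper_width: 9.0
finger_force: 50.0
```

Run:
```python
from h import *
s=r.observe();print(s['t'],s['eef_pos'],s['tcp_rot'],s['wrist_force'],s['joint_positions'])
a=eyes.snapshot('scene');cv2.imwrite('pics/s4.png',cv2.resize(a[130:330,160:460,::-1],None,fx=2.6,fy=2.6,interpolation=2))
```

```text
5.6167 [467.19267692   7.57354279  39.56635361] [2.01761205e+00 2.40730034e+00 3.46119816e-04] [ 1.17085009 -1.29888803 -0.90793821] [ 0.01940535  0.19299586 -0.14374908  2.05548381  0.03559593  0.89479566
  0.03170842]
```

View pics/s4.png

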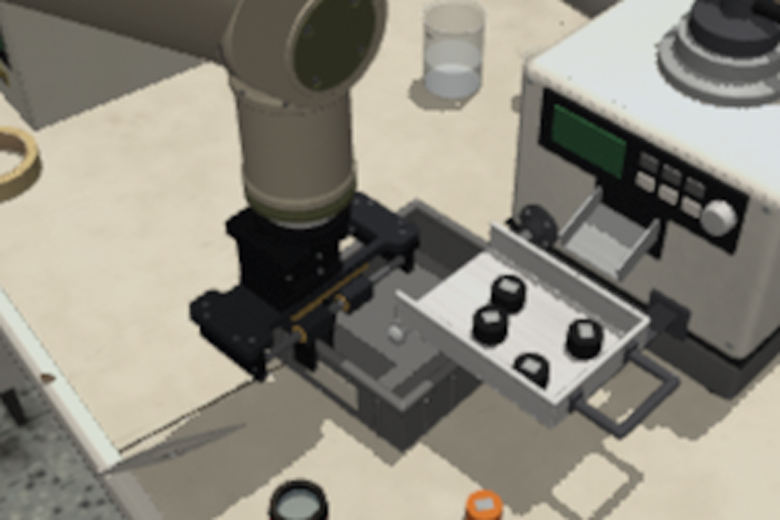

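Call:
jog_arm --motion '[[[0,0,0,0,0,0,0.6],[0,0,0,0,0,0,0.6],[0,0,0,0,0,0,0.6],[0,0,0,0,0,0,0.6],[0,0,0,0,0,0,0.6]]]'

```text
t: 6.08
eef_pos: [466.5, 8.9, 39.6]
tcp_rot: [-2.015, -2.41, -0.0]
wrist_force: [0.0, 0.3, -0.0]
gripper_width: 34.8
finger_force: 0.0
```

Call:
jog_arm --motion '[[[0,0,-0.02,0,0,0,0.5],[0,0,-0.055,0,0,0,0.5],[0,0,-0.095,0,0,0,0.5],[0,0,-0.135,0,0,0,0.5],[0,0,-0.17,0,0,0,0.5]]]'

```text
t: 6.5
eef_pos: [466.5, 8.8, 212.2]
tcp_rot: [2.014, 2.409, 0.002]
wrist_force: [0.7, 0.4, 0.2]
gripper_width: 43.6
finger_force: 0.0
```

Call:
jog_arm --motion '[[[-0.02,0.008,-0.01,0,0,0,0.5],[-0.045,0.018,-0.02,0,0,0,0.5],[-0.075,0.029,-0.03,0,0,0,0.5],[-0.105,0.041,-0.03,0,0,0,0.5],[-0.136,0.053,-0.03,0,0,0,0.5]]]'

```text
t: 6.92
eef_pos: [543.8, -116.9, 240.5]
tcp_rot: [2.013, 2.41, 0.001]
wrist_force: [0.8, 0.4, -0.5]
gripper_width: 43.6
finger_force: 0.0
```

Call:
jog_arm --motion '[[[-0.03,0.012,0,0,0,6,0.5],[-0.06,0.024,0,0,0,12,0.5],[-0.09,0.035,0,0,0,18,0.5],[-0.12,0.047,0,0,0,24,0.5],[-0.136,0.053,0,0,0,30,0.5]]]'

```text
t: 7.33
eef_pos: [619.6, -243.8, 238.7]
tcp_rot: [2.577, 1.796, -0.002]
wrist_force: [0.9, -0.3, -0.8]
gripper_width: 43.8
finger_force: 0.0
```

Call:
jog_arm --motion '[[[0,0,0,0,0,6,0.5],[0,0,0,0,0,12,0.5],[0,0,0,0,0,18,0.5],[0,0,0,0,0,24,0.5],[0,0,0,0,0,30,0.5]]]'

```text
t: 7.75
eef_pos: [619.0, -240.1, 239.3]
tcp_rot: [-2.953, -1.072, 0.0]
wrist_force: [0.7, 0.3, -0.4]
gripper_width: 43.3
finger_force: 0.0
```

Call:
jog_arm --motion '[[[0,0,0,0,0,6,0.5],[0,0,0,0,0,12,0.5],[0,0,0,0,0,18,0.5],[0,0,0,0,0,24,0.5],[0,0,0,0,0,30,0.5]]]'

```text
t: 8.17
eef_pos: [619.0, -240.0, 239.3]
tcp_rot: [-3.13, -0.271, 0.0]
wrist_force: [-0.1, -0.4, -0.3]
gripper_width: 43.6
finger_force: 0.0
```

Call:
jog_arm --motion '[[[0,0,0,0,0,0,0.5],[0,0,0,0,0,0,0.5],[0,0,0,0,0,0,0.5],[0,0,0,0,0,0,0.5],[0,0,0,0,0,0,0.5]]]'

```text
t: 8.58
eef_pos: [619.1, -240.3, 239.5]
tcp_rot: [-3.129, -0.282, -0.0]
wrist_force: [-0.2, 0.4, 0.8]
gripper_width: 44.0
finger_force: 0.0
```

Run:
```python
from h import *
s=r.observe();print(s['t'],s['eef_pos'],s['tcp_rot'],s['wrist_force'],s['joint_positions'])
print(eyes.get_calibration('wrist')['R'])
a=eyes.snapshot('wrist');b=eyes.snapshot('scene')[130:330,200:440]
cv2.imwrite('pics/w5.png',np.vstack([cv2.resize(a,(400,300)),cv2.resize(b,(360,300))[:, :]if 0 else cv2.copyMakeBorder(cv2.resize(b,(360,300)),0,0,0,40,0)])[:,:,::-1])
for p in((619.5,-241.5,110),(585,-248,110),(654,-235,110)):print(proj('wrist',p)/1.6)
```

```text
8.5833 [ 619.06386671 -240.31622678  239.54761179] [-3.12888194e+00 -2.81716842e-01 -1.62196903e-04] [-0.22161803  0.38402632  0.75953011] [ 0.10470238  0.41514425  0.27546964  1.33433083 -0.11151526  1.40705193
 -1.01515885]
[[ 1.79444165e-01 -9.83767868e-01  7.57194558e-04]
 [-9.49139033e-01 -1.72925172e-01  2.63119710e-01]
 [-2.58717778e-01 -4.79339795e-02 -9.64762896e-01]]
[199.59207613 145.13571273]
[199.75464422 172.48636068]
[199.41917249 116.04619906]
```

View pics/w5.png

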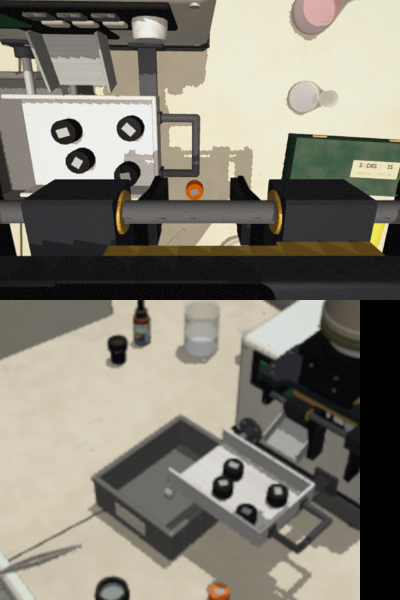

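The wrist view shows the bar centred at about (196,146) of the half-size view, within 3 mm of the prediction. The tote stands under the spout with rim corners at (181,118), (95,185) and (178,257) in the lower crop, which I'll check.

Run:
```python
from h import *
a,b,c=[ray('scene',np.array(u)/1.5+[200,130],65) for u in((181,118),(95,185),(178,257))]
y=np.array([-.177,.984]);x=np.array([.984,.177])
for p in(a,b,c):
    d=p[:2]-[584.1,-40.6];print(p.round(),'tray xy',(d@x).round(),(d@y).round())
```

```text
[641.  89.  65.] tray xy 79.0 117.0
[447.  45.  65.] tray xy -119.0 108.0
[ 467. -137.   65.] tray xy -132.0 -74.0
```

Call:
jog_arm --motion '[[[0,0,0.035,0,0,0,0.48],[0,0,0.07,0,0,0,0.48],[0,0,0.105,0,0,0,0.48],[0,0,0.13,0,0,0,0.48],[0,0,0.153,0,0,0,0.48]]]'

```text
t: 9.1
eef_pos: [618.3, -240.0, 84.4]
tcp_rot: [-3.128, -0.28, 0.002]
wrist_force: [0.0, -0.1, -0.5]
gripper_width: 41.9
finger_force: 0.0
```

Call:
jog_arm --motion '[[[0,0,0,0,0,0,0],[0,0,0,0,0,0,0],[0,0,0,0,0,0,0],[0,0,0,0,0,0,0],[0,0,0,0,0,0,0]]]' --force 20

```text
t: 9.52
eef_pos: [620.1, -239.5, 88.5]
tcp_rot: [-3.128, -0.28, -0.004]
wrist_force: [-5.1, 12.2, 8.8]
gripper_width: 16.6
finger_force: 6.4
```

Call:
jog_arm --motion '[[[0,0,0,0,0,0,0],[0,0,0,0,0,0,0],[0,0,0,0,0,0,0],[0,0,0,0,0,0,0],[0,0,0,0,0,0,0]]]' --force 20

```text
t: 9.93
eef_pos: [619.6, -236.1, 88.4]
tcp_rot: [-3.124, -0.283, -0.001]
wrist_force: [-7.9, 13.4, 10.4]
gripper_width: 9.1
finger_force: 20.0
```

Call:
jog_arm --motion '[[[0,-0.002,-0.001,0,0,0,0],[0,-0.004,-0.002,0,0,0,0],[0,-0.004,-0.002,0,0,0,0],[0,-0.004,-0.002,0,0,0,0],[0,-0.004,-0.002,0,0,0,0]]]' --force 25

```text
t: 10.35
eef_pos: [619.4, -236.1, 89.1]
tcp_rot: [3.129, 0.28, 0.003]
wrist_force: [5.4, 1.2, -1.1]
gripper_width: 9.2
finger_force: 25.0
```

Call:
jog_arm --motion '[[[0,-0.002,-0.012,0,0,0,0],[0,-0.004,-0.024,0,0,0,0],[0,-0.007,-0.036,0,0,0,0],[0,-0.011,-0.048,0,0,0,0],[0,-0.015,-0.06,0,0,0,0]]]'

```text
t: 10.77
eef_pos: [616.9, -221.3, 149.3]
tcp_rot: [3.129, 0.28, 0.004]
wrist_force: [8.3, 4.0, -4.5]
gripper_width: 9.0
finger_force: 25.0
```

Call:
jog_arm --motion '[[[0,-0.002,-0.004,0,0,0,0],[0,-0.004,-0.0075,0,0,0,0],[0,-0.0055,-0.011,0,0,0,0],[0,-0.007,-0.015,0,0,0,0],[0,-0.009,-0.0185,0,0,0,0]]]'

```text
t: 11.18
eef_pos: [615.4, -212.9, 167.4]
tcp_rot: [3.128, 0.279, 0.005]
wrist_force: [8.9, -0.4, -3.6]
gripper_width: 8.8
finger_force: 25.0
```

Call:
jog_arm --motion '[[[0,-0.002,-0.0035,0,0,0,0],[0,-0.004,-0.007,0,0,0,0],[0,-0.0065,-0.0105,0,0,0,0],[0,-0.0085,-0.014,0,0,0,0],[0,-0.0107,-0.0175,0,0,0,0]]]'

```text
t: 11.6
eef_pos: [613.7, -202.7, 185.1]
tcp_rot: [3.128, 0.279, 0.006]
wrist_force: [10.8, -0.6, -1.7]
gripper_width: 8.8
finger_force: 25.0
```

Call:
jog_arm --motion '[[[0,-0.0025,-0.0033,0,0,0,0],[0,-0.005,-0.0066,0,0,0,0],[0,-0.0075,-0.01,0,0,0,0],[0,-0.01,-0.013,0,0,0,0],[0,-0.0124,-0.0165,0,0,0,0]]]'

```text
t: 12.02
eef_pos: [611.7, -190.8, 201.8]
tcp_rot: [3.127, 0.279, 0.006]
wrist_force: [10.5, -1.3, -2.0]
gripper_width: 9.0
finger_force: 25.0
```

Call:
jog_arm --motion '[[[0,-0.0028,-0.003,0,0,0,0],[0,-0.0056,-0.006,0,0,0,0],[0,-0.0084,-0.009,0,0,0,0],[0,-0.0112,-0.012,0,0,0,0],[0,-0.014,-0.015,0,0,0,0]]]'

```text
t: 12.43
eef_pos: [609.4, -177.4, 217.2]
tcp_rot: [3.127, 0.278, 0.008]
wrist_force: [9.9, -1.1, -0.8]
gripper_width: 9.0
finger_force: 25.0
```

Call:
jog_arm --motion '[[[0,-0.003,-0.0027,0,0,0,0],[0,-0.006,-0.0054,0,0,0,0],[0,-0.009,-0.008,0,0,0,0],[0,-0.0123,-0.011,0,0,0,0],[0,-0.0154,-0.0136,0,0,0,0]]]'

```text
t: 12.85
eef_pos: [606.9, -162.6, 231.2]
tcp_rot: [3.126, 0.277, 0.009]
wrist_force: [10.8, -1.8, 1.1]
gripper_width: 9.1
finger_force: 25.0
```

Run:
```python
from h import *
s=r.observe();print(s['t'],s['eef_pos'],s['wrist_force'],s['gripper_width'])
b=eyes.snapshot('scene')[130:330,200:440];cv2.imwrite('pics/s6.png',cv2.resize(b,(720,600),interpolation=2)[:,:,::-1])
```

```text
12.85 [ 606.8703195  -162.55365837  231.15085633] [10.82462832 -1.82026168  1.10145815] 9.071377984790626
```

View pics/s6.png

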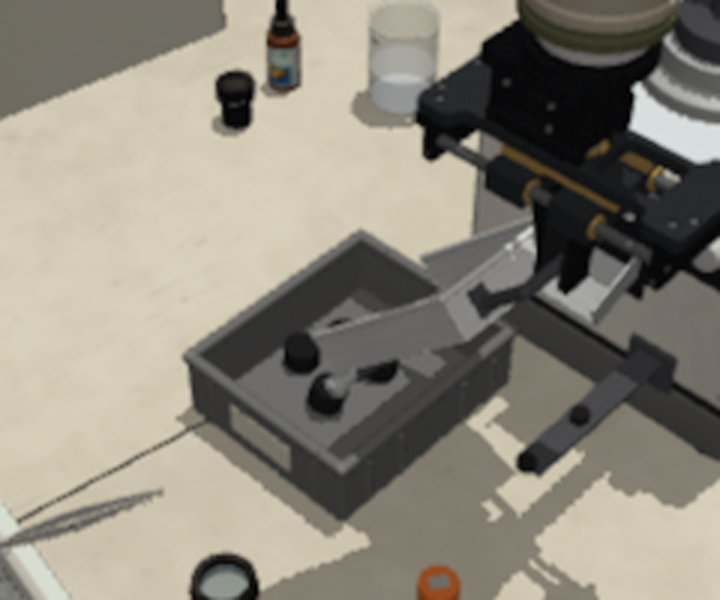

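All four mounts are visible inside the tote, at about (302,352), (340,325), (380,365) and (325,392). I'll go a little higher to be sure, then swing back down.

Call:
jog_arm --motion '[[[0,-0.0033,-0.0025,0,0,0,0],[0,-0.0066,-0.005,0,0,0,0],[0,-0.01,-0.0073,0,0,0,0],[0,-0.0133,-0.0097,0,0,0,0],[0,-0.0167,-0.012,0,0,0,0]]]'

```text
t: 13.32
eef_pos: [603.9, -146.5, 243.4]
tcp_rot: [3.126, 0.277, 0.01]
wrist_force: [11.3, -3.2, 3.3]
gripper_width: 9.2
finger_force: 25.0
```

Call:
jog_arm --motion '[[[0,0,0,0,0,0,0],[0,0,0,0,0,0,0],[0,0,0,0,0,0,0],[0,0,0,0,0,0,0],[0,0,0,0,0,0,0]]]'

```text
t: 13.73
eef_pos: [603.9, -146.4, 243.4]
tcp_rot: [3.126, 0.277, 0.009]
wrist_force: [9.1, -2.2, 4.0]
gripper_width: 9.0
finger_force: 25.0
```

Call:
jog_arm --motion '[[[0,0.0068,0.0046,0,0,0,0],[0,0.0134,0.0095,0,0,0,0],[0,0.0199,0.0146,0,0,0,0],[0,0.0261,0.02,0,0,0,0],[0,0.0321,0.0256,0,0,0,0]]]'

```text
t: 14.15
eef_pos: [609.1, -177.6, 217.1]
tcp_rot: [3.127, 0.278, 0.007]
wrist_force: [9.1, -0.5, 2.0]
gripper_width: 9.4
finger_force: 25.0
```

Call:
jog_arm --motion '[[[0,0.0058,0.0059,0,0,0,0],[0,0.0113,0.012,0,0,0,0],[0,0.0166,0.0183,0,0,0,0],[0,0.0216,0.0249,0,0,0,0],[0,0.0264,0.0316,0,0,0,0]]]'

```text
t: 14.57
eef_pos: [613.4, -203.0, 184.9]
tcp_rot: [3.128, 0.279, 0.005]
wrist_force: [4.1, 0.0, 1.3]
gripper_width: 8.9
finger_force: 25.0
```

Call:
jog_arm --motion '[[[0,0.0045,0.0069,0,0,0,0],[0,0.0087,0.0139,0,0,0,0],[0,0.0127,0.0212,0,0,0,0],[0,0.0163,0.0286,0,0,0,0],[0,0.0196,0.0361,0,0,0,0]]]'

```text
t: 14.98
eef_pos: [616.1, -222.2, 148.2]
tcp_rot: [3.129, 0.279, 0.002]
wrist_force: [4.3, 1.2, 0.3]
gripper_width: 8.8
finger_force: 25.0
```

Call:
jog_arm --motion '[[[0,0.0031,0.0077,0,0,0,0],[0,0.0058,0.0155,0,0,0,0],[0,0.0082,0.0233,0,0,0,0],[0,0.0103,0.0313,0,0,0,0],[0,0.0121,0.0393,0,0,0,0]]]'

```text
t: 15.4
eef_pos: [617.9, -233.6, 108.3]
tcp_rot: [3.129, 0.279, 0.0]
wrist_force: [3.6, -0.3, 0.6]
gripper_width: 9.0
finger_force: 25.0
```

Call:
jog_arm --motion '[[[0,0.0007,0.004,0,0,0,0],[0,0.0014,0.008,0,0,0,0],[0,0.002,0.012,0,0,0,0],[0,0.0026,0.016,0,0,0,0],[0,0.003,0.02,0,0,0,0]]]'

```text
t: 15.82
eef_pos: [618.3, -236.4, 88.9]
tcp_rot: [-3.129, -0.279, 0.0]
wrist_force: [-6.8, 5.6, 33.3]
gripper_width: 9.0
finger_force: 25.0
```

Call:
jog_arm --motion '[[[0,0,0,0,0,0,0],[0,0,0,0,0,0,0],[0,0,0,0,0,0,0],[0,0,0,0,0,0,0],[0,0,0,0,0,0,0]]]'

```text
t: 16.23
eef_pos: [618.2, -236.3, 89.1]
tcp_rot: [-3.129, -0.279, 0.0]
wrist_force: [0.4, 2.2, 4.6]
gripper_width: 8.6
finger_force: 25.0
```

Call:
jog_arm --motion '[[[0,0,0,0,0,0,0.45],[0,0,0,0,0,0,0.45],[0,0,0,0,0,0,0.45],[0,0,0,0,0,0,0.45],[0,0,0,0,0,0,0.45]]]'

```text
t: 16.65
eef_pos: [618.0, -236.5, 88.7]
tcp_rot: [-3.129, -0.279, 0.001]
wrist_force: [0.5, 0.0, 0.8]
gripper_width: 34.0
finger_force: 0.0
```

Call:
jog_arm --motion '[[[0,0,0,0,0,0,0.45],[0,0,-0.02,0,0,0,0.45],[0,0,-0.05,0,0,0,0.45],[0,0,-0.085,0,0,0,0.45],[0,0,-0.12,0,0,0,0.45]]]'

```text
t: 17.07
eef_pos: [617.8, -236.3, 210.1]
tcp_rot: [-3.129, -0.279, 0.002]
wrist_force: [0.3, 0.1, 0.4]
gripper_width: 39.1
finger_force: 0.0
```

Call:
jog_arm --motion '[[[0,0,-0.03,0,0,0,0.45],[-0.03,0,-0.06,0,0,0,0.45],[-0.06,0,-0.08,0,0,0,0.45],[-0.09,0,-0.1,0,0,0,0.45],[-0.12,0,-0.1,0,0,0,0.45]]]'

```text
t: 17.48
eef_pos: [500.0, -258.6, 313.2]
tcp_rot: [3.127, 0.279, 0.009]
wrist_force: [0.7, -0.5, 0.2]
gripper_width: 38.8
finger_force: 0.0
```

Run:
```python
from h import *
s=r.observe();print(s['t'],s['eef_pos'],s['wrist_force'])
b=eyes.snapshot('scene')[130:350,180:440];c=eyes.snapshot('side')[180:340,220:430]
b=cv2.resize(b,(390,330),interpolation=2);c=cv2.resize(c,(400,330),interpolation=2)
cv2.imwrite('pics/s7.png',np.hstack([b,c])[:,:,::-1])
```

```text
17.4833 [ 499.989839   -258.62800167  313.24685276] [ 0.7041802  -0.51759222  0.18875755]
```

View pics/s7.png

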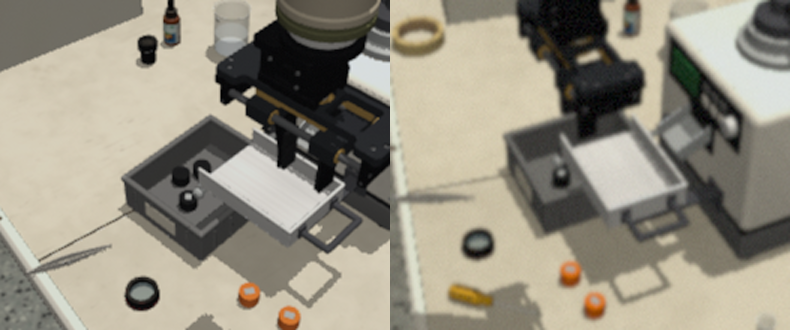

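The tray is down, empty and level. The mounts are in the tote (visible at (180,177), (203,170) and (188,200); the fourth is under the spout). The bench is clear and the bystanders haven't moved, so I'm handing it in.

Call:
jog_arm --motion '[[[0,0,0,0,0,0,0.45],[0,0,0,0,0,0,0.45],[0,0,0,0,0,0,0.45],[0,0,0,0,0,0,0.45],[0,0,0,0,0,0,0.45]]]'

```text
t: 18.0
eef_pos: [500.8, -257.3, 308.5]
tcp_rot: [-3.129, -0.281, 0.001]
wrist_force: [0.5, 0.1, -0.5]
gripper_width: 39.1
finger_force: 0.0
```

```bash
python3 -c "
from station import order
print(order.sign_off())"
```

```text
the job is handed in; nothing more can be done
None
```

The job is handed in at 18 s with no verdict shown: the tote is flat under the spout, all four mounts were seen in it at the tip (one was hidden by the spout in the last picture), the tray is empty and back on its rest, and nothing spilled or disturbed shows in the pictures.

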